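# Pair the profile test pieces on the joiner's bench

## Robot

A 7-joint arm with a two-finger parallel gripper is mounted at the origin on the work surface. World frame = base frame: x ahead of the robot, y to its left, z up, the work surface at z = 0. Lengths are in m, angles in rad, forces in N, time in s.
With the tool pointing down it reaches from about 0.4 to 0.85 m from the base axis. Payload 10.4 kg.
Tool frame: the origin (TCP) lies at the centre of the arm's flange, where the gripper is bolted on; the fingertips stand 173 mm ahead of it and the grasp point (between the pads) lies 155 mm ahead of it; z points along the fingers, y is the line along which they close (so a half turn about z gives the same grasp; the last joint's range is limited). The gripper opens to 85 mm and grips with 20 to 120 N. Pads are 22 mm wide; open, the fingers measure 114 mm over their backs; the gripper's body (76 mm by 85 mm) begins 54 mm behind the grasp point. The pads swing forward as they close: fully open they stand 13 mm farther back than shut.
Start: joints at [-1.199, 0.332, -0.065, 1.46, 0.022, 1.35, -0.088], TCP at [0.24, 0.577, 0.405] pointing down, gripper open.
Joint ranges: [-2.6, 2.6], [-0.5, 2.12], [-1.47, 1.34], [0.16, 2.42], [-1.27, 4.41], [0.06, 2.06], [-2.6, 2.6]. Speed limits (rad/s): [2.22, 2.22, 2.79, 2.79, 3.14, 3.14, 3.14].

## Interface

Orientations are given as a unit quaternion [x, y, z, w].
In Python, from workcell import manip, viewer, finder gives the robot as it stands.
- The arm moves only by the tool arm_command, never from a script. Its argument "plan" is a list of rows, each an object with "dp": the shift along the tool's x, y, z in mm, a list of three; "spin": the turn about the tool's z in rad. A call has 1 to 5 rows; each row shifts and turns the commanded pose from where the row before left it, along the tool's axes as they then stand; what a row does not reach is not made up. A row lasts 1/10 s, in which the tool goes at most 50 mm and 8.59 degrees, less where a joint would pass 70% of its speed; a pose out of reach is approached as far as the arm can. A call is refused whole if a number of a shift passes 50 or a number of a turn 0.15, either way. A call with a gripper value outside its range is refused whole. "grip" is the closure, from -1 (fully open) to 1 (shut), set as the call begins (left out, the last holds). The fingers move at their own pace and stop on an object; "newtons" is the grip in N (left out, the last holds). Time passes only in rows, so rows that do not move let the fingers close. It gives the time, the measured TCP pose, the force, the opening and the grip force at its end, in the units of the state.
- manip.get_obs(): the state, without advancing time (a new reading comes with each control period).
- viewer.camera(name): name is "side" or "top" or "wrist"; returns the picture (480x640x3 uint8, blue, green, red); there is no depth.
- viewer.camera_params(name): a dict with "vertical_fov" (degrees; the focal length in pixels is half the picture's height over the tangent of half this angle, whatever the lens; pixels are square), "cx", "cy" (the principal point, pixels), "R" (3x3) and "t" (3): a world point X has camera coordinates R X + t; the wrist camera has in their place "T_tool_cam" (4x4, takes a point from camera to tool coordinates, whose origin is the TCP and whose axes are the flange's). Camera axes: x right, y down, z forward; pixel columns grow to the right and rows downward; lengths in m; the calibration is good to about 2 mm. A picture is of the moment at which its call begins: read the wrist's pose just before it. camera_params takes no time and is no camera call.
- manip.hand_in(): hands the job in; it is judged then, once.
Trained networks look in the newest picture that a camera, given by its name, has taken for a name from the list of things; names that differ only in an ending like _2 or _b are one class to them, and where a whole thing is asked for, a point or a joint stands for the part that bears it (a point fixed in the world has none). Each returns a list of dicts, best first, with "score" (0 to 1); they miss things now and then, are a little off and sometimes report something else, mostly with a low value. They report only what shows in the picture. A call takes as long as a camera call. They do not tell look-alikes from the thing itself.
- finder.find_in(camera, thing): "position" ([x, y, z] in m, in world coordinates, good to about 4 mm: the middle of the surface that is visible of it).
The state is a dict: "clock": time; "joint_pos": joint angles; "joint_velocities": joint speeds; "tau": joint torques, N m; "position": TCP position; "ee_rot": TCP orientation; "ft_force": force on the tool from outside, world axes, zero at the start; "torque": the same for the moment, N m; "grip_width": opening from 0.0 (shut) to 1.0 (fully open); "grasp_force": force on a finger pad.
Only numpy, scipy, OpenCV 4.12 (cv2) and the standard library are available. Lean on these libraries where they do the work, as an engineer would, in place of code of your own. Each camera call takes 0.05 s, during which the arm holds its last target. There are 200 camera calls.

## Task

Two loose test pieces, one with a pointed nose and one with a rounded nose, lie on the bench in front of three fixed counter-pieces. Slide each loose piece along the bench, flat and without lifting it, into the counter-piece whose hollow matches its nose, until the nose is centred and the shoulder closes squarely up to the front face; the third has no partner here. Do not shove the other things on the bench out of place.

Things in the scene. Friction and masses are not known exactly. Their poses are not given: they have to be found in the camera images.
- vee_mid (a point): loose beech piece with pointed nose (90 degree vee, 60 mm wide at the shoulder) to +x: body 60 mm long (x), 100 wide (y), 40 high, flat on the bench, free to slide, 0.25-0.5 kg, too wide to grasp. The point is the middle of the body, 20 mm up: back face 30 mm behind, side faces 50 mm to either side, shoulder 30 mm ahead, nose 30 mm beyond the shoulder
- vee_tip (a point): tip of the pointed nose, on the centre line, 60 mm ahead (+x) of vee_mid, 20 mm above the bench
- round_mid (a point): loose beech piece with rounded nose (half disc of 30 mm radius) to +x: body 60 mm long (x), 100 wide (y), 40 high, flat on the bench, free to slide, 0.25-0.5 kg, too wide to grasp. The point is the middle of the body, 20 mm up: back face 30 mm behind, side faces 50 mm to either side, shoulder 30 mm ahead, nose 30 mm beyond the shoulder
- round_tip (a point): foremost point of the rounded nose, on the centre line, 60 mm ahead (+x) of round_mid, 20 mm above the bench
- vee_mouth (a point): fixed beech block with vee notch (90 degrees, 68 mm wide at the mouth, 34 mm deep), 120 mm wide (y), 64 deep, 40 high, screwed down. The point is the middle of its mouth, in the front face, 20 mm up; +x points into the block, roughly away from the robot. Closed up, vee_mid lies 30 mm in front of this point (-x) and the tip 30 mm inside.
- round_mouth (a point): fixed beech block with round hollow (34 mm radius), 120 mm wide (y), 64 deep, 40 high, screwed down. The point is the middle of its mouth, in the front face, 20 mm up; +x points into the block, roughly away from the robot. Closed up, round_mid lies 30 mm in front of this point (-x) and the tip 30 mm inside.
- square_mouth (a point): fixed beech block with square notch (52 mm wide, 34 mm deep), 120 mm wide (y), 64 deep, 40 high, screwed down. The point is the middle of its mouth, in the front face, 20 mm up; +x points into the block, roughly away from the robot. Its partner is not on the bench; a stub of dowel stands in its notch.
- vee: the loose piece with the pointed nose; origin under the middle of its body, 20 mm below vee_mid, same axes
- round: the loose piece with the rounded nose; origin under the middle of its body, 20 mm below round_mid, same axes
- tape_mid (a point): bystander, to be left where it is: black tape measure, 62 x 58 x 34 mm high; the point is its middle, 17 mm up
- tin_mid (a point): bystander, to be left where it is: round metal wax tin, 61 mm across, 42 mm high; the point is its middle, 21 mm up
- mallet_mid (a point): bystander, to be left where it is: wooden mallet lying down, head 120 x 60 x 70 mm high, handle about 190 mm beyond the head along +y; the point is the middle of the head, 35 mm up
- plane_mid (a point): bystander, to be left where it is: steel hand plane, 220 mm long (x), 60 mm wide, 95 mm high at its handle; the point is in its middle, 20 mm up
- dowel_mid (a point): bystander, to be left where it is: upright stub of dark dowel, 36 mm across, 55 mm high, standing in the square notch; the point is its middle
- square_mid (a point): bystander, to be left where it is: try square, dark wooden stock 110 mm long (y) and steel blade 170 mm along +x, 20 mm high; the point is the middle of the stock, 10 mm up
Not all that is in view belongs to the job. What is shaped like the part that bears round_mouth but pink or yellow is not meant.

How it is judged:
At the end, for the whole second after the job is handed in: Each nose lies in the matching hollow: tip at least 24.5 mm inside the front face (30 mm is fully closed), within 6 mm of the hollow's centre line, piece within 0.08 rad of square, flat on the bench, at rest (x of vee_tip in the frame of vee_mouth above 0.0245 m and y of vee_tip in the frame of vee_mouth between -0.006 and 0.006 m and angle between the x axis of vee_mid and the x axis of vee_mouth, either way round below 0.08 rad and height (world z) of each of vee_mid, round_mid below 0.024 m and linear speed of each of vee, round below 0.01 m/s and x of round_tip in the frame of round_mouth above 0.0245 m and y of round_tip in the frame of round_mouth between -0.006 and 0.006 m and angle between the x axis of round_mid and the x axis of round_mouth, either way round below 0.08 rad); the robot touches nothing.
It fails at once if a loose test piece is lifted or tipped off the bench (its middle raised by more than 20 mm) (height (world z) of any of vee_mid, round_mid above 0.04 m).
It fails at once if another thing on the bench is moved by more than 20 mm (distance of any of tape_mid, tin_mid, mallet_mid, plane_mid, square_mid, dowel_mid from where it was at the start of the episode above 0.02 m).
It also fails if it takes over 72 s, if anything falls off the work surface, if the arm or the gripper's body presses on something with over 40 N, if the wrist force passes 120 N, or if a joint passes its speed limit or range.

## Working session

There is one attempt and no reset: what is moved stays moved. The work goes in short steps, Python scripts to look and compute and a tool call to move; the robot and the scene stay as the last step left them, time stands still between calls to the robot, and variables do not carry over. Pictures are saved under pics/ and viewed, at most 10 in all, crops included, and the job is handed in when it is done.

Besides the shell and the picture viewer there is one more tool, called by a JSON object that holds its "method" and its "body". arm_command: Moves the arm, as the interface text tells. Its arguments: {"type":"object","properties":{"plan":{"type":"array","items":{"type":"object","properties":{"dp":{"type":"array","items":{"type":"number"}},"spin":{"type":"number"}}}},"grip":{"type":"number"},"newtons":{"type":"number"}},"required":["plan"]}

```bash
mkdir -p pics; python3 - <<'E'
from workcell import manip, viewer, finder
import cv2,numpy as np
np.set_printoptions(precision=4,suppress=True)
o=manip.get_obs();print(o['clock'],o['position'],o['ee_rot'])
for c in ['top','side']:
    cv2.imwrite(f'pics/{c}0.png',viewer.camera(c)); p=viewer.camera_params(c);print(c,p)
    for n in ['vee_mid','round_mid','vee_mouth','round_mouth','square_mouth']:
        print(n,[(np.round(d['position'],3).tolist(),round(d['score'],2)) for d in finder.find_in(c,n)[:3]])
print(viewer.camera_params('wrist'))
print(manip.get_obs()['clock'])
E
```

```text
0.0 [0.2403 0.5768 0.4039] [ 0.1961  0.9806 -0.0007 -0.0001]
top {'vertical_fov': 56.51375381642833, 'cx': 318.18238774877767, 'cy': 238.62041792952783, 'R': array([[-0.0436, -0.999 , -0.0038],
       [-0.9778,  0.0435, -0.2049],
       [ 0.2049, -0.0052, -0.9788]]), 't': array([-0.0044,  0.4918,  1.0467])}
vee_mid [([0.446, -0.019, 0.037], 0.9), ([0.642, -0.416, 0.027], 0.64)]
round_mid [([0.595, 0.04, 0.041], 0.58)]
vee_mouth [([0.44, -0.184, 0.042], 0.53)]
round_mouth [([0.765, -0.179, 0.041], 0.86), ([0.281, -0.245, 0.038], 0.78), ([0.675, 0.324, 0.04], 0.69)]
square_mouth [([0.765, -0.016, 0.038], 0.93)]
side {'vertical_fov': 55.738404644229526, 'cx': 315.57052375116416, 'cy': 239.96939022386968, 'R': array([[ 0.9812, -0.193 ,  0.008 ],
       [-0.1376, -0.7274, -0.6723],
       [ 0.1356,  0.6585, -0.7402]]), 't': array([-0.5023,  0.0883,  1.0001])}
vee_mid [([0.446, -0.025, 0.041], 0.85), ([0.645, -0.433, 0.022], 0.56), ([0.437, -0.19, 0.039], 0.25)]
round_mid [([0.442, -0.026, 0.039], 0.65), ([0.598, 0.034, 0.043], 0.63)]
vee_mouth [([0.747, 0.139, 0.038], 0.77), ([0.762, -0.042, 0.041], 0.26)]
round_mouth [([0.673, 0.306, 0.043], 0.76), ([0.761, -0.182, 0.041], 0.67), ([0.28, -0.26, 0.04], 0.56)]
square_mouth [([0.765, -0.037, 0.039], 0.76), ([0.442, -0.427, 0.012], 0.52)]
{'vertical_fov': 69.08113062928004, 'cx': 324.2803023582969, 'cy': 240.55249262097303, 'T_tool_cam': array([[-0.0012, -0.9568, -0.2909,  0.0742],
       [ 1.    , -0.0011, -0.0005, -0.0014],
       [ 0.0002, -0.2909,  0.9568,  0.0315],
       [ 0.    ,  0.    ,  0.    ,  1.    ]])}
0.6
```

View pics/top0.png

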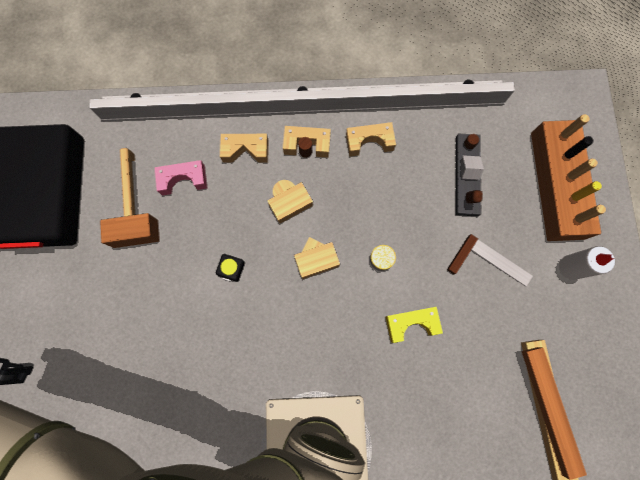

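View pics/side0.png

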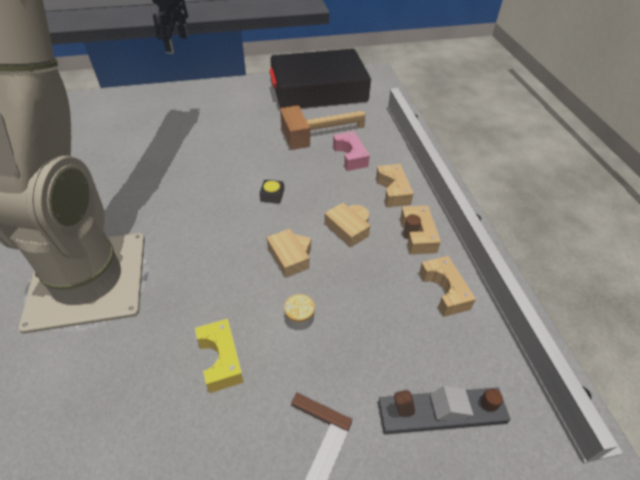

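The top view shows the pink decoy at (180,177), vee block (244,147), square block with dowel (305,140) and round block (371,137). The loose round piece is at (290,202), the loose vee at (317,260) and the tin at (383,258). The side view agrees. Next I'll rectify to the z = 40 mm plane and fit the outlines.

```bash
cat > h.py <<'E'
from workcell import manip, viewer, finder
import cv2,numpy as np
from scipy.spatial.transform import Rotation as Ro
np.set_printoptions(precision=4,suppress=True)
def cam(name,pose=None):
    p=viewer.camera_params(name); f=240/np.tan(np.radians(p['vertical_fov'])/2)
    K=np.array([[f,0,p['cx']],[0,f,p['cy']],[0,0,1]])
    if 'R' in p: return K,np.array(p['R']),np.array(p['t'])
    T=np.eye(4);T[:3,:3]=Ro.from_quat(pose['ee_rot']).as_matrix();T[:3,3]=pose['position']
    M=np.linalg.inv(T@np.array(p['T_tool_cam'])); return K,M[:3,:3],M[:3,3]
def ortho(img,c,x0,x1,y0,y1,s,z=0.04):
    """picture: up=+x, left=+y, s px per m; top-left is (x1,y1)"""
    K,R,t=c; P=K@np.c_[R,t]
    H=P@np.array([[0,-1/s,x1],[-1/s,0,y1],[0,0,z],[0,0,1]])
    return cv2.warpPerspective(img,H,(int((y1-y0)*s),int((x1-x0)*s)),flags=cv2.INTER_CUBIC|cv2.WARP_INVERSE_MAP)
def tool(o=None):
    o=o or manip.get_obs(); R=Ro.from_quat(o['ee_rot']).as_matrix()
    return np.array(o['position']),R,np.arctan2(R[1,1],R[0,1])  # pos,R,yaw of tool y
def world2tool(d,R): return R.T@np.array(d)*1000
E
python3 - <<'E'
from h import *
im=viewer.camera('top')
o=ortho(im,cam('top'),.40,.80,-.26,.24,1500)
for i in range(0,600,75): cv2.putText(o,f'{.8-i/1500:.2f}',(0,i+10),0,.4,(0,0,255))
for j in range(0,750,75): cv2.putText(o,f'{.24-j/1500:.2f}',(j,598),0,.4,(0,0,255))
cv2.imwrite('pics/o1.png',o)
E
```

```text
(no output)
```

View pics/o1.png

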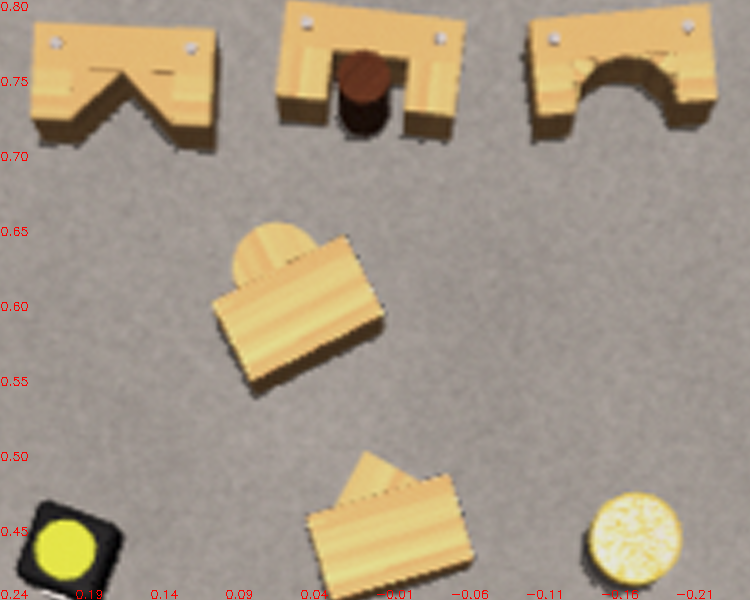

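The outlines check against the given sizes. In the world frame:

| Part | x (m) | y (m) | Yaw |
|---|---|---|---|
| Round piece | 0.595 | 0.040 | +26° |
| Vee piece | 0.442 | -0.020 | +15° |
| Vee mouth | 0.719 | 0.159 | -2.5° |
| Round mouth | 0.729 | -0.176 | +5.3° |

I'll grip the round piece across its back and right shoulder, 42 mm off its centre line, drag it in front of its mouth, then push it home.

{"method": "arm_command", "body": {"plan": [{"dp": [-38, -26, 0]}, {"dp": [-38, -26, 0]}, {"dp": [-38, -26, 0]}, {"dp": [-38, -26, 0]}, {"dp": [-38, -26, 0]}], "grip": -1}}

```text
invalid input at $.plan[0]: expected keys dp, spin
```

{"method": "arm_command", "body": {"plan": [{"dp": [-38, -26, 0]}, {"dp": [-38, -26, 0]}, {"dp": [-38, -26, 0]}, {"dp": [-38, -26, 0]}, {"dp": [-38, -26, 0]}]}}

```text
invalid input at $.plan[0]: expected keys dp, spin
```

{"method": "arm_command", "body": {"plan": [{"dp": [-38, -26, 0]}, {"dp": [-38, -26, 0]}, {"dp": [-38, -26, 0]}, {"dp": [-38, -26, 0]}, {"dp": [-30, -20, 0]}]}}

```text
invalid input at $.plan[0]: expected keys dp, spin
```

{"method": "arm_command", "body": {"plan": [{"spin": 0.14}, {"spin": 0.14}, {"spin": 0.14}, {"spin": 0.14}, {"spin": 0.14}]}}

```text
invalid input at $.plan[0]: expected keys dp, spin
```

```bash
cat > goto.py <<'E'
import sys; from h import *
# goto x y z yaw_deg : remaining move in tool axes
a=list(map(float,sys.argv[1:])); o=manip.get_obs(); p,R,yaw=tool(o)
print('t',o['clock'],'p',p,'yaw',np.degrees(yaw),'tilt',R[2,2],'F',np.array(o['ft_force']),'w',o['grip_width'],o['grasp_force'])
print('dp mm',world2tool(np.array(a[:3])-p,R),'spin',((yaw-np.radians(a[3])+np.pi)%(2*np.pi))-np.pi)
E
python3 goto.py .613 .003 .26 25.9
```

```text
t 0.65 p [0.2404 0.5769 0.4048] yaw 67.37970958812868 tilt -0.9999999914583662 F [0.0302 0.055  0.3768] w 1.0015130868937518 0.0
dp mm [-564.6948 -386.4726  144.7091] spin 0.7239575050839067
```

{"method": "arm_command", "body": {"plan": [{"dp": [-38, -26, 0], "spin": 0}, {"dp": [-38, -26, 0], "spin": 0}, {"dp": [-38, -26, 0], "spin": 0}, {"dp": [-38, -26, 0], "spin": 0}, {"dp": [-38, -26, 0], "spin": 0}], "grip": -1}}

```text
clock: 1.15
position: [0.3665, 0.3821, 0.4049]
ee_rot: [0.196, 0.981, 0.0, 0.0]
ft_force: [1.3, 0.1, 0.6]
grip_width: 1.0
grasp_force: 0.0
```

{"method": "arm_command", "body": {"plan": [{"dp": [-38, -26, 0], "spin": 0}, {"dp": [-38, -26, 0], "spin": 0}, {"dp": [-38, -26, 0], "spin": 0}, {"dp": [-38, -26, 0], "spin": 0}, {"dp": [-38, -26, 0], "spin": 0}]}}

```text
clock: 1.65
position: [0.4918, 0.189, 0.4051]
ee_rot: [0.196, 0.981, 0.0, 0.0]
ft_force: [0.5, 0.2, 0.1]
grip_width: 1.0
grasp_force: 0.0
```

{"method": "arm_command", "body": {"plan": [{"dp": [-38, -26, 0], "spin": 0}, {"dp": [-38, -26, 0], "spin": 0}, {"dp": [-38, -26, 0], "spin": 0}, {"dp": [-38, -26, 0], "spin": 0}, {"dp": [-30, -20, 0], "spin": 0}]}}

```text
clock: 2.15
position: [0.6123, 0.0035, 0.4049]
ee_rot: [0.197, 0.98, -0.0, 0.0]
ft_force: [-1.0, 0.5, -1.1]
grip_width: 1.002
grasp_force: 0.0
```

{"method": "arm_command", "body": {"plan": [{"dp": [0, 0, 10], "spin": 0.14}, {"dp": [0, 0, 20], "spin": 0.14}, {"dp": [0, 0, 20], "spin": 0.14}, {"dp": [0, 0, 20], "spin": 0.14}, {"dp": [0, 0, 20], "spin": 0.14}]}}

```text
clock: 2.65
position: [0.6114, 0.0064, 0.314]
ee_rot: [0.523, 0.852, 0.0, 0.0]
ft_force: [0.1, 0.3, -0.4]
grip_width: 1.001
grasp_force: 0.0
```

```bash
python3 goto.py .613 .003 .26 25.9
```

```text
t 2.65 p [0.6114 0.0064 0.314 ] yaw 26.945467414755036 tilt -0.9999999453158139 F [ 0.1384  0.2575 -0.4166] w 1.0011532649872585 0.0
dp mm [-3.7045 -0.1388 54.0063] spin 0.018246848609788646
```

```bash
python3 - <<'E'
from h import *
ob=manip.get_obs(); im=viewer.camera('wrist')
o=ortho(im,cam('wrist',ob),.50,.70,-.09,.15,2500)
for i in range(0,500,125): cv2.putText(o,f'{.7-i/2500:.2f}',(0,i+10),0,.4,(0,0,255))
for j in range(0,600,125): cv2.putText(o,f'{.15-j/2500:.2f}',(j,498),0,.4,(0,0,255))
def draw(x,y,yaw):
    c,s=np.cos(yaw),np.sin(yaw); P=np.array([[30,50],[30,-50],[-30,-50],[-30,50]])/1000@np.array([[c,s],[-s,c]])+[x,y]
    cv2.polylines(o,[np.int32(np.c_[(.15-P[:,1])*2500,(.7-P[:,0])*2500])],True,(255,0,0),1)
draw(.5947,.0405,np.radians(25.9))
cv2.circle(o,(int((.15-.003)*2500),int((.7-.613)*2500)),4,(0,0,255),-1)
cv2.imwrite('pics/o2.png',o)
E
```

```text
(no output)
```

View pics/o2.png

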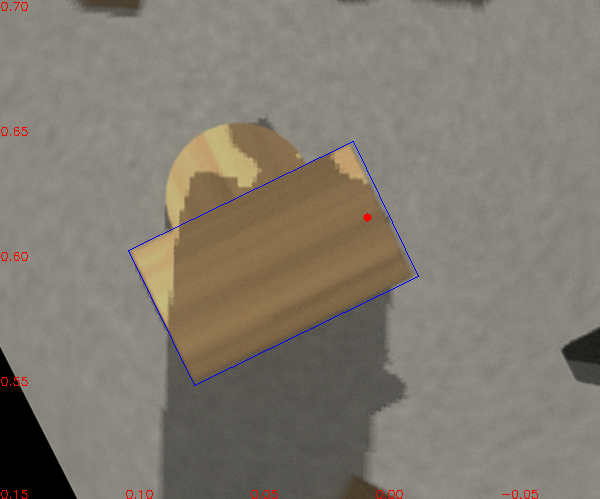

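The wrist view confirms the fit to about 1–2 mm: the blue outline lies on the body, corners at (129,250), (352,142), (418,276) and (196,384). Descending and gripping.

{"method": "arm_command", "body": {"plan": [{"dp": [-4, 0, 30], "spin": 0.018}, {"dp": [0, 0, 40], "spin": 0}, {"dp": [0, 0, 40], "spin": 0}, {"dp": [0, 0, 23], "spin": 0}, {"dp": [0, 0, 0], "spin": 0}]}}

```text
clock: 3.2
position: [0.612, 0.003, 0.1788]
ee_rot: [0.527, 0.85, -0.002, -0.002]
ft_force: [-0.3, 0.4, 1.0]
grip_width: 0.998
grasp_force: 0.0
```

{"method": "arm_command", "body": {"plan": [{"dp": [0, 0, 0], "spin": 0}, {"dp": [0, 0, 0], "spin": 0}, {"dp": [0, 0, 0], "spin": 0}, {"dp": [0, 0, 0], "spin": 0}, {"dp": [0, 0, 0], "spin": 0}], "grip": 1, "newtons": 30}}

```text
clock: 3.7
position: [0.6142, 0.0027, 0.184]
ee_rot: [0.528, 0.849, 0.001, 0.001]
ft_force: [-0.6, -0.1, 7.6]
grip_width: 0.697
grasp_force: 33.9
```

```bash
python3 goto.py .613 .003 .18 25.9
```

```text
t 3.7 p [0.6142 0.0027 0.184 ] yaw 26.272803619873297 tilt -0.9999936823763805 F [-0.6148 -0.111   7.5736] w 0.6967818620070872 33.85654091835022
dp mm [ 0.7836 -0.9958  3.9972] spin 0.006506650630142552
```

{"method": "arm_command", "body": {"plan": [{"dp": [0, 0, -1], "spin": 0.07}, {"dp": [0, 0, 0], "spin": 0.1}, {"dp": [0, 0, 0], "spin": 0.1}, {"dp": [0, 0, 0], "spin": 0.1}, {"dp": [0, 0, 0], "spin": 0}]}}

```text
clock: 4.2
position: [0.6138, 0.0032, 0.184]
ee_rot: [0.676, 0.737, 0.001, 0.001]
ft_force: [0.0, 0.6, 3.5]
grip_width: 0.698
grasp_force: 33.5
```

{"method": "arm_command", "body": {"plan": [{"dp": [-15, 1, 0], "spin": 0}, {"dp": [-29, 2.5, 0], "spin": 0}, {"dp": [-29, 2.5, 0], "spin": 0}, {"dp": [-29, 2.5, 0], "spin": 0}, {"dp": [-29, 2.5, 0], "spin": 0}]}}

```text
clock: 4.7
position: [0.6366, -0.1269, 0.184]
ee_rot: [0.673, 0.739, 0.001, 0.0]
ft_force: [-0.2, 4.7, 5.4]
grip_width: 0.696
grasp_force: 34.1
```

{"method": "arm_command", "body": {"plan": [{"dp": [-29, 2.5, 0], "spin": 0}, {"dp": [-29, 2.5, 0], "spin": 0}, {"dp": [-25, 2.5, 0], "spin": 0}, {"dp": [-14, 1, 0], "spin": 0}, {"dp": [0, 0, 0], "spin": 0}]}}

```text
clock: 5.2
position: [0.6528, -0.2257, 0.184]
ee_rot: [0.675, 0.737, -0.0, 0.002]
ft_force: [-0.5, -5.6, 5.6]
grip_width: 0.696
grasp_force: 34.3
```

```bash
python3 goto.py .6818 -.2231 .183 5.3
python3 - <<'E'
from h import *
im=viewer.camera('top')
o=ortho(im,cam('top'),.58,.80,-.30,-.05,2700)
cv2.imwrite('pics/o3.png',o)
E
```

```text
t 5.2 p [ 0.6528 -0.2257  0.184 ] yaw 5.016933279806439 tilt -0.999993522801693 F [-0.5382 -5.6136  5.6332] w 0.6957595949840192 34.25586462020874
dp mm [ 0.0687 29.1     1.1063] spin -0.0049404462701989615
```

View pics/o3.png

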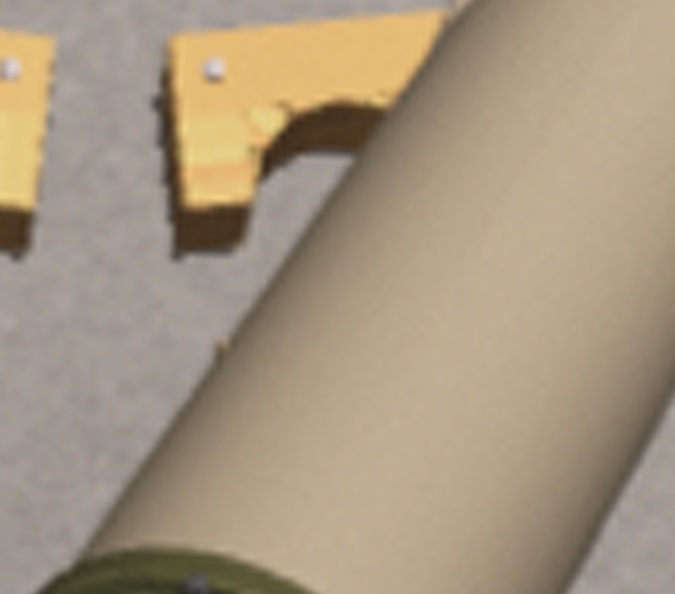

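The arm hides the top view here; only the block's left half shows (front corner near (180,208)). I'll advance a little, release and inspect with the wrist camera.

{"method": "arm_command", "body": {"plan": [{"dp": [0, 8, 0], "spin": 0}, {"dp": [0, 10, 0], "spin": 0}, {"dp": [0, 2, 0], "spin": 0}, {"dp": [0, 0, 0], "spin": 0}]}}

```text
clock: 5.65
position: [0.673, -0.2207, 0.1841]
ee_rot: [0.674, 0.738, 0.0, 0.001]
ft_force: [-2.5, -2.3, 8.8]
grip_width: 0.696
grasp_force: 34.6
```

{"method": "arm_command", "body": {"plan": [{"dp": [0, 0, 0], "spin": 0}, {"dp": [0, 0, 0], "spin": 0}, {"dp": [0, 0, 0], "spin": 0}, {"dp": [0, 0, 0], "spin": 0}], "grip": -0.8}}

```text
clock: 6.05
position: [0.6726, -0.2205, 0.1824]
ee_rot: [0.675, 0.738, 0.0, -0.0]
ft_force: [-0.5, 0.3, -0.6]
grip_width: 0.901
grasp_force: 0.0
```

{"method": "arm_command", "body": {"plan": [{"dp": [0, 0, -15], "spin": 0}, {"dp": [0, 0, -40], "spin": 0}, {"dp": [0, 0, -45], "spin": 0}, {"dp": [20, 0, -45], "spin": 0}, {"dp": [20, -40, 0], "spin": 0}]}}

```text
clock: 6.55
position: [0.6333, -0.1839, 0.3362]
ee_rot: [0.674, 0.738, 0.004, 0.006]
ft_force: [0.2, 0.2, 0.2]
grip_width: 0.901
grasp_force: 0.0
```

{"method": "arm_command", "body": {"plan": [{"dp": [0, -40, 0], "spin": 0}, {"dp": [0, 0, 0], "spin": 0}]}}

```text
clock: 6.75
position: [0.5849, -0.1896, 0.3285]
ee_rot: [0.677, 0.736, -0.0, -0.001]
ft_force: [1.4, -0.7, -0.4]
grip_width: 0.899
grasp_force: 0.0
```

```bash
python3 goto.py .60 -.18 .31 5.3
python3 - <<'E'
from h import *
ob=manip.get_obs(); im=viewer.camera('wrist')
cv2.imwrite('pics/w_raw.png',im)
o=ortho(im,cam('wrist',ob),.58,.80,-.30,-.05,2700)
for i in range(0,594,135): cv2.putText(o,f'{.8-i/2700:.2f}',(0,i+10),0,.4,(0,0,255))
for j in range(0,675,135): cv2.putText(o,f'{-.05-j/2700:.2f}',(j,590),0,.4,(0,0,255))
cv2.imwrite('pics/o4.png',o)
E
```

```text
t 6.75 p [ 0.5849 -0.1896  0.3285] yaw 4.847499987935175 tilt -0.9999965852302091 F [ 1.4185 -0.6964 -0.3894] w 0.8986255380258048 0.0
dp mm [ 8.2857 15.9214 18.4399] spin -0.007897615075845188
```

View pics/o4.png

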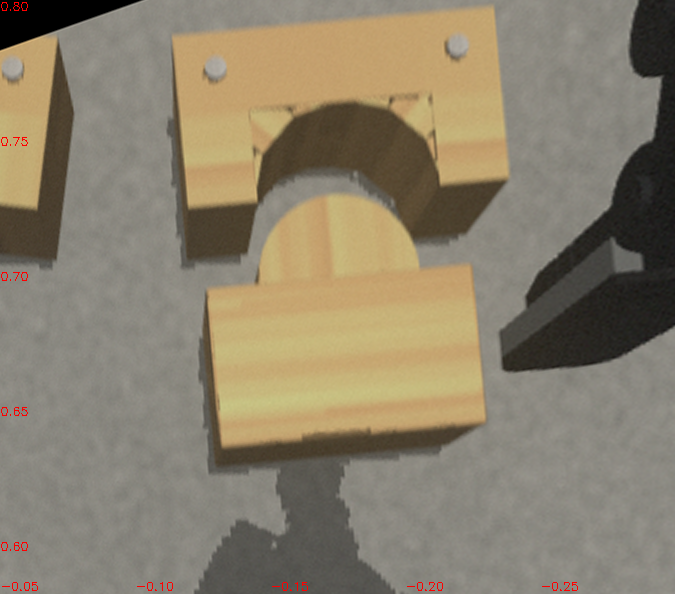

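The wrist view shows the round piece square to the block (both about 5°), its body at (346,355) and the block's mouth middle at (347,194). Its centre line runs about 6 mm left of the mouth's. I'll turn the hand so both fingers bear on the back face, then push forward and slightly right.

{"method": "arm_command", "body": {"plan": [{"dp": [0, 0, 0], "spin": -0.14}, {"dp": [0, 0, 0], "spin": -0.145}, {"dp": [0, 0, 0], "spin": -0.145}, {"dp": [0, 0, 0], "spin": -0.145}, {"dp": [0, 0, 0], "spin": -0.145}], "grip": -0.4}}

```text
clock: 7.3
position: [0.5902, -0.1881, 0.3286]
ee_rot: [0.369, 0.929, 0.0, 0.001]
ft_force: [-0.6, 0.5, -0.4]
grip_width: 0.702
grasp_force: 0.0
```

{"method": "arm_command", "body": {"plan": [{"dp": [0, 0, 0], "spin": -0.145}, {"dp": [0, 0, 0], "spin": -0.145}, {"dp": [0, 0, 0], "spin": -0.145}, {"dp": [0, 0, 0], "spin": -0.145}, {"dp": [0, 0, 0], "spin": -0.145}]}}

```text
clock: 7.8
position: [0.5902, -0.1882, 0.3285]
ee_rot: [0.016, 1.0, -0.0, 0.001]
ft_force: [0.4, -0.4, 0.1]
grip_width: 0.704
grasp_force: 0.0
```

{"method": "arm_command", "body": {"plan": [{"dp": [0, 0, 20], "spin": -0.127}, {"dp": [0, 0, 40], "spin": 0}, {"dp": [0, 0, 40], "spin": 0}, {"dp": [0, 0, 30], "spin": 0}, {"dp": [0, 0, 0], "spin": 0}]}}

```text
clock: 8.3
position: [0.5885, -0.1876, 0.1941]
ee_rot: [-0.045, 0.999, 0.001, -0.003]
ft_force: [0.1, 0.7, 0.6]
grip_width: 0.701
grasp_force: 0.0
```

```bash
python3 goto.py .6085 -.1835 .182 95.1
```

```text
t 8.3 p [ 0.5885 -0.1876  0.1941] yaw 95.11867797885154 tilt -0.9999795290791414 F [0.1393 0.7051 0.6453] w 0.7014611944967442 0.0
dp mm [-20.3242   2.2458  11.9804] spin 0.0003259922285772099
```

{"method": "arm_command", "body": {"plan": [{"dp": [-10, 3, 11], "spin": 0}, {"dp": [-15, 2, 0], "spin": 0}, {"dp": [-10, 0, 0], "spin": 0}, {"dp": [0, 0, 0], "spin": 0}]}}

```text
clock: 8.7
position: [0.626, -0.1794, 0.1881]
ee_rot: [-0.045, 0.999, -0.0, 0.002]
ft_force: [0.1, -0.0, -0.2]
grip_width: 0.698
grasp_force: 0.0
```

{"method": "arm_command", "body": {"plan": [{"dp": [-5, -0.8, 0], "spin": 0}, {"dp": [-5, -1, 0], "spin": 0}, {"dp": [-5, -1, 0], "spin": 0}, {"dp": [-5, -1, 0], "spin": 0}, {"dp": [0, 0, 0], "spin": 0}]}}

```text
clock: 9.2
position: [0.6448, -0.1821, 0.1867]
ee_rot: [-0.045, 0.999, -0.0, 0.0]
ft_force: [-0.1, 0.6, 0.2]
grip_width: 0.698
grasp_force: 0.0
```

```bash
python3 goto.py .657 -.184 .182 95.1; python3 - <<'E'
from h import *
ob=manip.get_obs(); im=viewer.camera('wrist')
o=ortho(im,cam('wrist',ob),.58,.80,-.30,-.05,2700)
cv2.imwrite('pics/o5.png',o)
E
```

```text
t 9.2 p [ 0.6448 -0.1821  0.1867] yaw 95.11176463575893 tilt -0.9999995956290523 F [-0.1263  0.6082  0.209 ] w 0.6984335440389859 0.0
dp mm [-12.0016  -3.0213   4.6969] spin 0.00020533162929137205
```

View pics/o5.png

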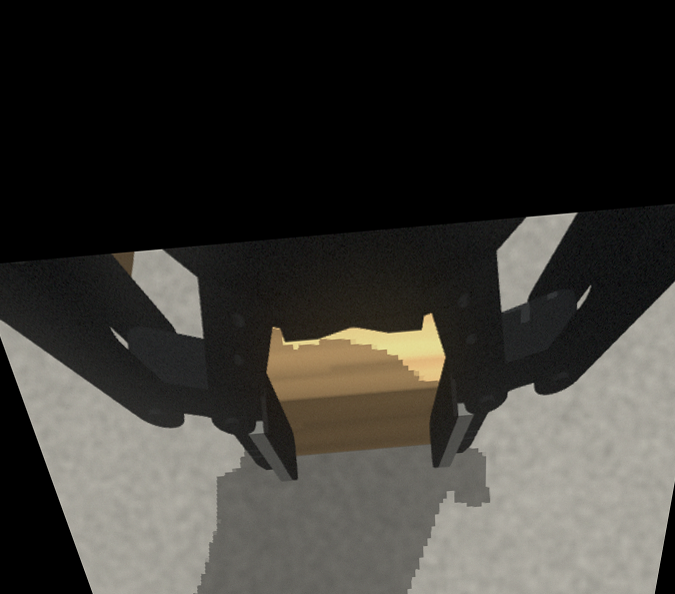

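Both fingers bear on the back face, whose top edge is at row ~395 (x ≈ 0.654), so about 15 mm remains.

{"method": "arm_command", "body": {"plan": [{"dp": [-4, -1, 0], "spin": 0}, {"dp": [-4, -1, 0], "spin": 0}, {"dp": [-3, 0, 0], "spin": 0}, {"dp": [0, 0, 0], "spin": 0}]}}

```text
clock: 9.65
position: [0.6557, -0.183, 0.1866]
ee_rot: [-0.045, 0.999, -0.0, 0.0]
ft_force: [0.1, 0.8, -0.8]
grip_width: 0.697
grasp_force: 0.0
```

{"method": "arm_command", "body": {"plan": [{"dp": [-2, 0, 0], "spin": 0}, {"dp": [-2, 0, 0], "spin": 0}, {"dp": [0, 0, 0], "spin": 0}]}}

```text
clock: 9.95
position: [0.6586, -0.1829, 0.1865]
ee_rot: [-0.045, 0.999, 0.0, -0.001]
ft_force: [-7.6, 0.1, 3.5]
grip_width: 0.698
grasp_force: 3.8
```

{"method": "arm_command", "body": {"plan": [{"dp": [-2, 0, 0], "spin": 0}, {"dp": [0, 0, 0], "spin": 0}, {"dp": [0, 0, 0], "spin": 0}]}}

```text
clock: 10.25
position: [0.6593, -0.1831, 0.1863]
ee_rot: [-0.044, 0.999, 0.0, -0.003]
ft_force: [-16.6, -0.6, 10.9]
grip_width: 0.699
grasp_force: 8.3
```

The force climbs at the expected depth, so the shoulder has closed up. I'll back off, raise and go to the vee piece.

{"method": "arm_command", "body": {"plan": [{"dp": [10, 0, 0], "spin": 0}, {"dp": [30, 0, 0], "spin": 0}, {"dp": [0, 0, -40], "spin": 0}, {"dp": [0, 0, -45], "spin": 0}, {"dp": [0, 0, -40], "spin": 0}]}}

```text
clock: 10.75
position: [0.6213, -0.186, 0.314]
ee_rot: [-0.045, 0.999, -0.0, 0.001]
ft_force: [0.9, -0.4, -0.8]
grip_width: 0.702
grasp_force: 0.0
```

{"method": "arm_command", "body": {"plan": [{"dp": [30, 27, 0], "spin": 0}, {"dp": [31, 28, 0], "spin": 0}, {"dp": [31, 28, 0], "spin": 0}, {"dp": [31, 28, 0], "spin": 0}, {"dp": [31, 28, 0], "spin": 0}], "grip": -1}}

```text
clock: 11.25
position: [0.4543, -0.0603, 0.3118]
ee_rot: [-0.045, 0.999, 0.0, 0.001]
ft_force: [-0.5, 0.5, 0.8]
grip_width: 1.001
grasp_force: 0.0
```

{"method": "arm_command", "body": {"plan": [{"dp": [0, 0, 0], "spin": 0.14}, {"dp": [0, 0, 0], "spin": 0.14}, {"dp": [0, 0, 0], "spin": 0.14}, {"dp": [0, 0, 0], "spin": 0.14}, {"dp": [0, 0, 0], "spin": 0.14}]}}

```text
clock: 11.75
position: [0.4557, -0.0612, 0.312]
ee_rot: [0.303, 0.953, 0.001, 0.001]
ft_force: [0.7, 0.1, -0.5]
grip_width: 0.998
grasp_force: 0.0
```

{"method": "arm_command", "body": {"plan": [{"dp": [0, 0, 0], "spin": 0.14}, {"dp": [0, 0, 0], "spin": 0.14}, {"dp": [0, 0, 0], "spin": 0.14}, {"dp": [0, 0, 0], "spin": 0.14}, {"dp": [0, 0, 0], "spin": 0.134}]}}

```text
clock: 12.25
position: [0.4557, -0.0612, 0.312]
ee_rot: [0.609, 0.793, 0.001, 0.001]
ft_force: [0.3, -0.6, 0.2]
grip_width: 1.0
grasp_force: 0.0
```

```bash
python3 goto.py .4527 -.0603 .18 15.2; python3 - <<'E'
from h import *
ob=manip.get_obs(); im=viewer.camera('wrist'); t=viewer.camera('top')
o=ortho(im,cam('wrist',ob),.37,.57,-.12,.10,1750)
P=np.array([[30,50],[30,-50],[-30,-50],[-30,50]])/1000; a=np.radians(15.2);c,s=np.cos(a),np.sin(a)
P=P@np.array([[c,s],[-s,c]])+[.4417,-.0198]
cv2.polylines(o,[np.int32(np.c_[(.10-P[:,1])*1750,(.57-P[:,0])*1750])],True,(255,0,0),1)
q=ortho(t,cam('top'),.60,.80,-.30,-.08,1750)
cv2.imwrite('pics/o6.png',np.hstack([o,q]))
E
```

```text
t 12.25 p [ 0.4557 -0.0612  0.312 ] yaw 14.91104268342267 tilt -0.9999983398104334 F [ 0.2995 -0.6397  0.2189] w 0.9998850336761398 0.0
dp mm [  1.6704  -2.885  131.9503] spin -0.005043256572001997Traceback (most recent call last):
  File "<stdin>", line 8, in <module>
    return _nx.concatenate(arrs, 1, dtype=dtype, casting=casting)
           ~~~~~~~~~~~~~~~^^^^^^^^^^^^^^^^^^^^^^^^^^^^^^^^^^^^^^^
ValueError: all the input array dimensions except for the concatenation axis must match exactly, but along dimension 0, the array at index 0 has size 349 and the array at index 1 has size 350
```

```bash
python3 - <<'E'
from h import *
ob=manip.get_obs(); im=viewer.camera('wrist'); t=viewer.camera('top')
o=ortho(im,cam('wrist',ob),.37,.57,-.12,.10,1750)
P=np.array([[30,50],[30,-50],[-30,-50],[-30,50]])/1000; a=np.radians(15.2);c,s=np.cos(a),np.sin(a)
P=P@np.array([[c,s],[-s,c]])+[.4417,-.0198]
cv2.polylines(o,[np.int32(np.c_[(.10-P[:,1])*1750,(.57-P[:,0])*1750])],True,(255,0,0),1)
q=ortho(t,cam('top'),.60,.80,-.30,-.08,1750)
cv2.imwrite('pics/o6.png',np.hstack([o[:349],q[:349]]))
E
```

```text
(no output)
```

View pics/o6.png

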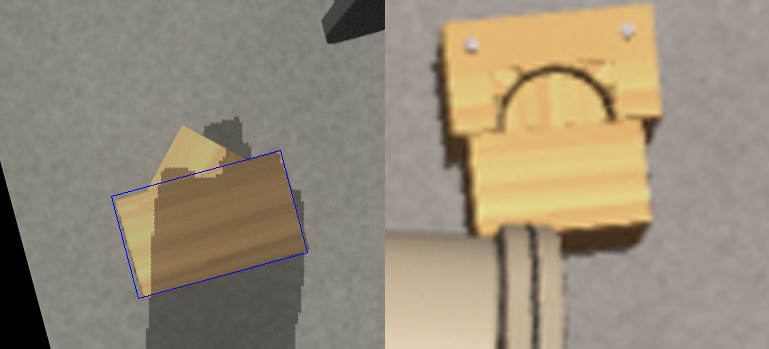

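On the right, the round piece sits closed and centred, with an even gap around its nose. On the left, the vee outline fits at (112,197), (280,152), (307,252) and (138,298). Descending to grip the vee.

{"method": "arm_command", "body": {"plan": [{"dp": [2, -3, 20], "spin": -0.005}, {"dp": [0, 0, 40], "spin": 0}, {"dp": [0, 0, 40], "spin": 0}, {"dp": [0, 0, 29], "spin": 0}, {"dp": [0, 0, 0], "spin": 0}]}}

```text
clock: 12.95
position: [0.4506, -0.06, 0.1797]
ee_rot: [0.604, 0.797, -0.002, -0.002]
ft_force: [-0.4, -0.2, 0.8]
grip_width: 1.003
grasp_force: 0.0
```

{"method": "arm_command", "body": {"plan": [{"dp": [0, 0, 0], "spin": 0}, {"dp": [0, 0, 0], "spin": 0}, {"dp": [0, 0, 0], "spin": 0}, {"dp": [0, 0, 0], "spin": 0}, {"dp": [0, 0, 0], "spin": 0}], "grip": 1, "newtons": 30}}

```text
clock: 13.45
position: [0.4532, -0.0602, 0.1846]
ee_rot: [0.605, 0.796, 0.001, 0.001]
ft_force: [-1.2, -0.6, 8.4]
grip_width: 0.697
grasp_force: 33.8
```

```bash
python3 - <<'E'
from h import *
p,R,y=tool(); mid=np.array([.4417,-.0198]); a=np.radians(15.2)
off=p[:2]-mid; c,s=np.cos(a),np.sin(a); loc=np.array([c*off[0]+s*off[1],-s*off[0]+c*off[1]]); print('grip in piece',loc,'z',p[2],np.degrees(y))
f=np.radians(-2.5); c,s=np.cos(f),np.sin(f); Q=np.array([[c,-s],[s,c]])
for back in (.10,.062):
    print(back, np.array([.7187,.1587])+Q@(np.array([-back,0])+[0,loc[1]]))
E
python3 goto.py .618 .12 .182 -2.5
```

```text
grip in piece [ 0.0005 -0.042 ] z 0.18455422624739595 15.561434771923551
0.1 [0.617  0.1211]
0.062 [0.6549 0.1194]
t 13.45 p [ 0.4532 -0.0602  0.1846] yaw 15.561434771923551 tilt -0.9999940107995289 F [-1.1542 -0.6159  8.3865] w 0.6966125006747693 33.78056824207306
dp mm [129.4039 207.1233   3.1952] spin 0.31523150440425685
```

{"method": "arm_command", "body": {"plan": [{"dp": [0, 0, -1], "spin": 0.065}, {"dp": [0, 0, 0], "spin": 0.1}, {"dp": [0, 0, 0], "spin": 0.1}, {"dp": [0, 0, 0], "spin": 0.05}, {"dp": [0, 0, 0], "spin": 0}]}}

```text
clock: 13.95
position: [0.4525, -0.06, 0.1846]
ee_rot: [0.723, 0.691, 0.001, 0.0]
ft_force: [0.1, -0.6, 1.2]
grip_width: 0.7
grasp_force: 33.6
```

{"method": "arm_command", "body": {"plan": [{"dp": [12, 10, 0], "spin": 0}, {"dp": [23, 19, 0], "spin": 0}, {"dp": [23, 19, 0], "spin": 0}, {"dp": [23, 19, 0], "spin": 0}, {"dp": [23, 19, 0], "spin": 0}]}}

```text
clock: 14.45
position: [0.5436, 0.0401, 0.1846]
ee_rot: [0.722, 0.692, 0.0, 0.0]
ft_force: [-4.3, -4.5, 6.8]
grip_width: 0.699
grasp_force: 34.5
```

{"method": "arm_command", "body": {"plan": [{"dp": [23, 19, 0], "spin": 0}, {"dp": [23, 19, 0], "spin": 0}, {"dp": [23, 19, 0], "spin": 0}, {"dp": [12, 10, 0], "spin": 0}, {"dp": [0, 0, 0], "spin": 0}]}}

```text
clock: 14.95
position: [0.6146, 0.1205, 0.1846]
ee_rot: [0.721, 0.693, 0.002, 0.0]
ft_force: [1.2, 2.8, 1.7]
grip_width: 0.7
grasp_force: 33.9
```

```bash
python3 goto.py .6549 .1194 .184 -2.5
```

```text
t 14.95 p [0.6146 0.1205 0.1846] yaw -2.2659044269824133 tilt -0.9999941035173089 F [1.1583 2.8465 1.6865] w 0.6996566369290445 33.89252722263336
dp mm [ 0.4936 40.3456  0.753 ] spin 0.004085738513499582
```

{"method": "arm_command", "body": {"plan": [{"dp": [0.5, 10, 0], "spin": 0.004}, {"dp": [0, 14, 0], "spin": 0}, {"dp": [0, 12, 0], "spin": 0}, {"dp": [0, 3, 0], "spin": 0}, {"dp": [0, 0, 0], "spin": 0}]}}

```text
clock: 15.45
position: [0.6524, 0.1159, 0.1847]
ee_rot: [0.724, 0.69, 0.0, 0.0]
ft_force: [-0.0, 1.0, 3.6]
grip_width: 0.702
grasp_force: 34.2
```

{"method": "arm_command", "body": {"plan": [{"dp": [0, 0, 0], "spin": 0}, {"dp": [0, 0, 0], "spin": 0}, {"dp": [0, 0, 0], "spin": 0}, {"dp": [0, 0, 0], "spin": 0}], "grip": -0.8}}

```text
clock: 15.85
position: [0.652, 0.1164, 0.1836]
ee_rot: [0.724, 0.69, -0.0, -0.0]
ft_force: [0.5, -0.2, -0.1]
grip_width: 0.9
grasp_force: 0.0
```

{"method": "arm_command", "body": {"plan": [{"dp": [0, 0, -15], "spin": 0}, {"dp": [0, 0, -40], "spin": 0}, {"dp": [0, 0, -45], "spin": 0}, {"dp": [20, 0, -45], "spin": 0}, {"dp": [20, -40, 0], "spin": 0}]}}

```text
clock: 16.35
position: [0.6182, 0.1577, 0.3377]
ee_rot: [0.725, 0.689, 0.006, 0.004]
ft_force: [0.4, 1.0, 1.0]
grip_width: 0.899
grasp_force: 0.0
```

{"method": "arm_command", "body": {"plan": [{"dp": [0, -40, 0], "spin": 0}, {"dp": [0, 0, 0], "spin": 0}]}}

```text
clock: 16.55
position: [0.5701, 0.1616, 0.3292]
ee_rot: [0.723, 0.691, -0.001, -0.001]
ft_force: [0.3, 0.4, 0.3]
grip_width: 0.899
grasp_force: 0.0
```

```bash
python3 goto.py .57 .16 .31 -2.5
python3 - <<'E'
from h import *
ob=manip.get_obs(); im=viewer.camera('wrist')
o=ortho(im,cam('wrist',ob),.58,.80,.03,.28,2700)
for i in range(0,594,135): cv2.putText(o,f'{.8-i/2700:.2f}',(0,i+10),0,.4,(0,0,255))
for j in range(0,675,135): cv2.putText(o,f'{.28-j/2700:.2f}',(j,590),0,.4,(0,0,255))
cv2.imwrite('pics/o7.png',o)
E
```

```text
t 16.55 p [0.5701 0.1616 0.3292] yaw -2.566662438446515 tilt -0.9999948956807709 F [0.2609 0.4392 0.2647] w 0.8988797195307157 0.0
dp mm [-1.6183  0.0063 19.2171] spin -0.0011634790382997195
```

View pics/o7.png

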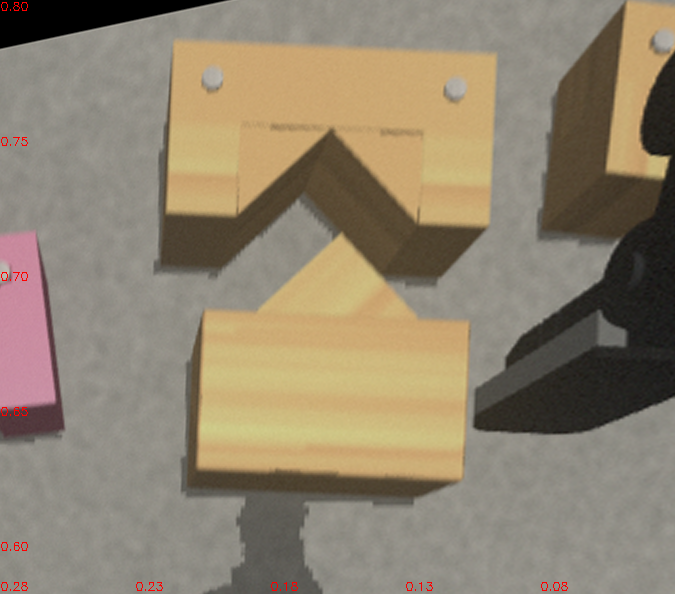

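The vee piece is square to its block (both about -2.4°). Its tip is at (341,234), about 4.6 mm right of the mouth's axis (mouth middle (327,220), notch bottom (332,130)), with about 35 mm to go. I'll push the same way, drifting left.

{"method": "arm_command", "body": {"plan": [{"dp": [0, 0, 0], "spin": -0.14}, {"dp": [0, 0, 0], "spin": -0.145}, {"dp": [0, 0, 0], "spin": -0.145}, {"dp": [0, 0, 0], "spin": -0.145}, {"dp": [0, 0, 0], "spin": -0.145}], "grip": -0.4}}

```text
clock: 17.1
position: [0.5751, 0.1598, 0.3297]
ee_rot: [0.432, 0.902, 0.0, 0.001]
ft_force: [-0.1, 0.5, -1.1]
grip_width: 0.698
grasp_force: 0.0
```

{"method": "arm_command", "body": {"plan": [{"dp": [0, 0, 0], "spin": -0.145}, {"dp": [0, 0, 0], "spin": -0.145}, {"dp": [0, 0, 0], "spin": -0.145}, {"dp": [0, 0, 0], "spin": -0.145}, {"dp": [0, 0, 0], "spin": -0.145}]}}

```text
clock: 17.6
position: [0.5752, 0.1598, 0.3296]
ee_rot: [0.084, 0.996, 0.0, 0.001]
ft_force: [0.1, -0.0, 0.5]
grip_width: 0.697
grasp_force: 0.0
```

{"method": "arm_command", "body": {"plan": [{"dp": [0, 0, 20], "spin": -0.127}, {"dp": [0, 0, 40], "spin": 0}, {"dp": [0, 0, 40], "spin": 0}, {"dp": [0, 0, 41], "spin": 0}, {"dp": [0, 0, 0], "spin": 0}]}}

```text
clock: 18.1
position: [0.5729, 0.1592, 0.1832]
ee_rot: [0.024, 1.0, -0.002, -0.004]
ft_force: [-0.8, -0.2, 0.2]
grip_width: 0.699
grasp_force: 0.0
```

```bash
python3 goto.py .612 .1578 .186 87.6
```

```text
t 18.1 p [0.5729 0.1592 0.1832] yaw 87.27310008625544 tilt -0.9999663169750299 F [-0.8351 -0.1659  0.1956] w 0.6987848881258415 0.0
dp mm [-39.1216   0.4063  -3.1358] spin -0.005705479819328119
```

{"method": "arm_command", "body": {"plan": [{"dp": [-15, 0, -2], "spin": -0.006}, {"dp": [-14, 0, 0], "spin": 0}, {"dp": [-8, 0, 0], "spin": 0}, {"dp": [0, 0, 0], "spin": 0}]}}

```text
clock: 18.5
position: [0.6126, 0.1585, 0.1915]
ee_rot: [0.021, 1.0, 0.0, 0.001]
ft_force: [-0.5, -0.1, 0.4]
grip_width: 0.7
grasp_force: 0.0
```

{"method": "arm_command", "body": {"plan": [{"dp": [-5, 0.5, 0], "spin": 0}, {"dp": [-5, 1, 0], "spin": 0}, {"dp": [-5, 1, 0], "spin": 0}, {"dp": [-5, 1, 0], "spin": 0}, {"dp": [-5, 1, 0], "spin": 0}]}}

```text
clock: 19.0
position: [0.6366, 0.1624, 0.1897]
ee_rot: [0.02, 1.0, -0.0, -0.0]
ft_force: [-3.7, -0.2, 2.8]
grip_width: 0.7
grasp_force: 1.9
```

{"method": "arm_command", "body": {"plan": [{"dp": [-4, 0.5, 0], "spin": 0}, {"dp": [-2, 0, 0], "spin": 0}, {"dp": [0, 0, 0], "spin": 0}, {"dp": [0, 0, 0], "spin": 0}]}}

```text
clock: 19.4
position: [0.6426, 0.1625, 0.1897]
ee_rot: [0.02, 1.0, 0.0, 0.0]
ft_force: [-0.2, -0.3, 0.1]
grip_width: 0.697
grasp_force: 0.0
```

{"method": "arm_command", "body": {"plan": [{"dp": [-2, 0, 0], "spin": 0}, {"dp": [-2, 0, 0], "spin": 0}, {"dp": [0, 0, 0], "spin": 0}]}}

```text
clock: 19.7
position: [0.6465, 0.1624, 0.1897]
ee_rot: [0.02, 1.0, 0.0, 0.0]
ft_force: [-2.2, 0.2, 1.1]
grip_width: 0.705
grasp_force: 1.0
```

{"method": "arm_command", "body": {"plan": [{"dp": [-2, 0, 0], "spin": 0}, {"dp": [0, 0, 0], "spin": 0}, {"dp": [0, 0, 0], "spin": 0}]}}

```text
clock: 20.0
position: [0.6483, 0.1624, 0.1897]
ee_rot: [0.02, 1.0, 0.0, -0.0]
ft_force: [-3.4, 0.1, 2.1]
grip_width: 0.701
grasp_force: 1.8
```

{"method": "arm_command", "body": {"plan": [{"dp": [-2, 0, 0], "spin": 0}, {"dp": [0, 0, 0], "spin": 0}, {"dp": [0, 0, 0], "spin": 0}]}}

```text
clock: 20.3
position: [0.649, 0.1625, 0.1896]
ee_rot: [0.02, 1.0, -0.0, -0.002]
ft_force: [-13.9, -0.7, 9.8]
grip_width: 0.698
grasp_force: 7.0
```

Seated: the force climbs at the expected depth. I'll back off, raise and check both pieces.

{"method": "arm_command", "body": {"plan": [{"dp": [10, 0, 0], "spin": 0}, {"dp": [30, 0, 0], "spin": 0}, {"dp": [0, 0, -40], "spin": 0}, {"dp": [0, 0, -45], "spin": 0}, {"dp": [0, 0, -45], "spin": 0}]}}

```text
clock: 20.8
position: [0.6101, 0.1635, 0.3213]
ee_rot: [0.02, 1.0, -0.0, 0.001]
ft_force: [0.1, -0.8, 0.9]
grip_width: 0.698
grasp_force: 0.0
```

{"method": "arm_command", "body": {"plan": [{"dp": [45, 0, 0], "spin": 0}, {"dp": [45, 0, 0], "spin": 0}, {"dp": [45, 0, 0], "spin": 0}, {"dp": [0, 0, 0], "spin": 0}, {"dp": [0, 0, 0], "spin": 0}]}}

```text
clock: 21.3
position: [0.4751, 0.1693, 0.3204]
ee_rot: [0.02, 1.0, 0.0, 0.001]
ft_force: [1.1, 0.9, 0.5]
grip_width: 0.703
grasp_force: 0.0
```

```bash
python3 - <<'E'
from h import *
print(manip.get_obs()['clock'],manip.get_obs()['position'])
t=viewer.camera('top')
cv2.imwrite('pics/o8.png',ortho(t,cam('top'),.60,.80,-.26,.24,1600))
E
```

```text
21.3 [0.4751 0.1693 0.3204]
```

View pics/o8.png

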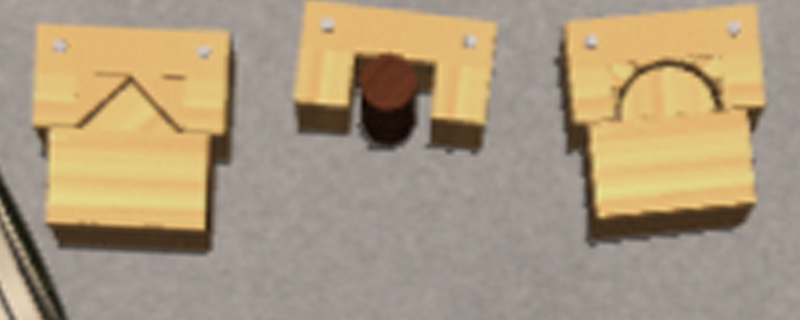

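Both noses are closed, square and centred: the vee seams at (80–185, 130) and the round one around (668,90) are even, and the dowel hasn't moved.

```bash
python3 -c "
from workcell import manip
print(manip.hand_in())"
```

```text
the job is handed in; nothing more can be done
None
```

Both loose pieces are in their matching counter-pieces, and the last top view shows them centred, square and closed up; I handed the job in at about 21 s on the robot's clock, and no verdict came back.

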